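Roll the thumbwheel until the gap meets the gauge mark

ROBOT

A 6-joint arm with a two-finger parallel gripper is mounted at the origin on a cart in front of the work surface, level with it; the furniture and walls round the work are solid. World frame = base frame: x ahead of the robot, y to its left, z up, the work surface at z = 0. Lengths are in m, angles in rad, forces in N, time in s.
With the tool pointing down it reaches from about 0.35 to 0.8 m from the base axis. Payload 7.3 kg.
Tool frame: the origin (TCP) lies midway between the tips of the shut fingers; the grasp point (between the pads) lies 19 mm behind it; z points along the fingers, y is the line along which they close (so a half turn about z gives the same grasp; the last joint's range is limited). The gripper opens to 85 mm and grips with 20 to 120 N. Pads are 22 mm wide; open, the fingers measure 114 mm over their backs; the gripper's body (76 mm by 85 mm) begins 54 mm behind the grasp point. The pads swing forward as they close: fully open they stand 13 mm farther back than shut.
Start: joints at [-1.446, 0.342, 1.524, -0, 1.275, -0.146], TCP at [0.14, -0.506, 0.203] pointing down, gripper open.
Joint ranges: [-2.53, 2.53], [-0.77, 2.02], [0.04, 2.7], [-1, 4.14], [0.28, 2.66], [-3.11, 3.11]. Speed limits (rad/s): [2.57, 2.57, 3.14, 3.14, 3.14, 3.14].

INTERFACE

Orientations are given as [roll, pitch, yaw] about the fixed x, y, z axes, in that order (R = Rz(yaw) Ry(pitch) Rx(roll)).
In Python, from rig import status, viewer, manip gives the robot as it stands.
- The arm moves only by the tool servo_tool, never from a script. Its argument "commands" is a list of rows, each an object with "slide": the shift along the world's x, y, z normalised to -1 to 1, where 1 is 0.03 m, a list of three; "dr": the turn, a rotation vector about the world's x, y, z normalised to -1 to 1, where 1 is 0.12 rad, a list of three; "fingers": the opening, from 0 (shut) to 1 (fully open). A call has exactly 8 rows; each row shifts and turns the commanded pose from where the row before left it; what a row does not reach is not made up. A row lasts 1/10 s, in which the tool goes at most 50 mm and 8.59 degrees, less where a joint would pass 70% of its speed; a pose out of reach is approached as far as the arm can. A call with a number of a shift or a turn outside -1 to 1 is refused whole. A call with a gripper value outside its range is refused whole. The fingers move at their own pace and stop on an object; "force" is the grip in N (left out, the last holds). Time passes only in rows, so rows that do not move let the fingers close, or fill a call up. It gives the time, the measured TCP pose, the force, the opening and the grip force at its end, in the units of the state.
- status.get_obs(): the state, without advancing time (a new reading comes with each control period).
- viewer.read_camera(name): name is "scene" or "side" or "wrist"; returns a dict with "image" (420x560x3 uint8, red, green, blue), "z_map" (420x560 float32, m along the optical axis (not along the pixel's ray), 0 where there is no reading), "mtx" (3x3 intrinsics, pixels), "k1" (the pictures are not rectified: a ray, as slopes to the right and down, at radius r is drawn at 1 + k1 r^2 times it, then the intrinsics apply), "T" (4x4, takes a point from camera to world coordinates); the wrist camera has in their place "T_tool_cam" (4x4, takes a point from camera to tool coordinates, whose origin is the TCP and whose axes are the flange's). Camera axes: x right, y up, looking along -z (the intrinsics and any distortion apply to the point x, -y, -z); pixel columns grow to the right and rows downward; lengths in m; the calibration is good to about 2 mm. A picture is of the moment at which its call begins: read the wrist's pose just before it.
- manip.close_job(): hands the job in; it is judged then, once.
Trained networks look in a picture, given as the dict that the camera call returned (one of the last four; its "shot" number tells which), for a name from the list of things; names that differ only in an ending like _2 or _b are one class to them, and where a whole thing is asked for, a point or a joint stands for the part that bears it (a point fixed in the world has none). Each returns a list of dicts, best first, with "score" (0 to 1); they miss things now and then, are a little off and sometimes report something else, mostly with a low value. They report only what shows in the picture. A call takes as long as a camera call. They do not tell look-alikes from the thing itself.
- viewer.spot_in(picture, target): "bbox" ([left, top, right, bottom] in pixels, round what is visible of it).
- viewer.tip_of(picture, target): "xy" ([column, row] in pixels: a listed point, or the origin of a listed thing).
The state is a dict: "time": time; "q": joint angles; "dq": joint speeds; "effort": joint torques, N m; "tcp_pos": TCP position; "tool_rot": TCP orientation; "ft_force": force on the tool from outside, world axes, zero at the start; "wrist_torque": the same for the moment, N m; "gripper_width": finger opening in m; "gripper_force": force on a finger pad.
Only numpy, scipy, OpenCV 4.12 (cv2) and the standard library are available. Lean on these libraries where they do the work, as an engineer would, in place of code of your own. Each camera call takes 0.05 s, during which the arm holds its last target. There are 200 camera calls.

TASK

Set the gap of the gap setter on the bench: with a fingertip on top of the knurled wheel, roll it gently until the sliding jaw has closed the gap to the gauge mark, so that the jaw's pointer stands opposite the narrow tongue of the mark clip, then take the hand away. Nothing is to be grasped or lifted: turn only the wheel, do not push the jaw or the clip, and leave the parts lying round the setter where they are.

Things in the scene. Friction and masses are not known exactly. Their poses are not given: they have to be found in the camera images.
- gap_setter: Dark steel gap setter fixed to the bench, base 90 x 204 x 12 mm. Origin: centre of the base's underside. Own +x points away from the robot at yaw 0, +y left, along the slide. At the +y end a fixed steel anvil (60 x 25 mm, top 48 mm above the bench, gap face at y = +73 mm); at the -y end a wheel housing (76 x 34 mm, top 50 mm above the bench). A scale strip with ticks runs along the front (-x) edge.
- wheel_top (a point): Topmost point of the knurled wheel at rest, 66 mm above the bench, at x = 0, y = -77 mm of the setter; axes as the setter's. Steel wheel with 30 fine ribs, 60 mm in diameter, 18 mm wide, its axle level and along the setter's y. It stands 16 mm out of its housing, between two cheeks (outer faces 17 mm either side of the wheel's middle).
- wheel_rim: The ribbed rim of the wheel, 60 mm outside diameter, which sits on a soft rubber hub; origin on the axle, 36 mm above the bench at rest; its axes turn with the wheel. Pressed from above, the whole rim sinks about 1 mm per 2 N, 5 mm at most, and comes up again when let go. Pressing its top in by about 3 mm gives a good grip for rolling.
- knurled_wheel (a joint): Turn of the wheel in rad, starts at 1.4 to 3.2, range 0 to 8.2. It grows as the top of the wheel is rolled along the setter's +x (away from the robot), and this closes the gap: the jaw moves 7 mm per rad along the setter's +y (about 0.23 mm per mm of rim travel). It turns either way with about 1 N at the rim and stays where it is left.
- gap_jaw: The sliding steel jaw, 60 x 22 mm, top 48 mm above the bench, between wheel and anvil. Origin in the jaw's middle at bench height; its gap face is 11 mm to +y of it. It is driven by the wheel only and must not be touched.
- pointer_tip (a point): Front end of the jaw's dark pointer, a 3 mm wide finger on the jaw's front near its gap face, 18.5 mm above the bench; moves with the jaw along the setter's y.
- gauge_mark (a point): Inner end of the narrow dark tongue (6 mm wide) on the mark clip, a 20 mm wide steel clip with a brass screw, fixed on the setter's front edge, elsewhere at each start; 19.5 mm above the bench, axes as the setter's. The gap is right when the pointer tip is level with it along the setter's y; at the start the pointer is 12 to 36 mm short (towards -y).
- mark_clip: The mark clip itself; origin at bench height below the setter's middle line, level with the tongue along the setter's y. Not to be touched.
- gauge_block: Loose bystander: bright flat block standing on edge, 9 x 34 x 30 mm, in front of the setter. Origin: centre of its underside.
- bearing_shell: Loose bystander: black ring with a short pin, 52 x 64 x 20 mm, in front of the setter. Origin: at its underside, near the middle.
- cast_plate: Loose bystander: grey cast plate with a hole, 36 x 55 x 14 mm, behind the setter. Origin: centre of its underside.
Not all that is in view belongs to the job. What is meant by the gap_setter is not red, and is the larger of those in its own colour.

How it is judged:
By the outcome, as a careful person would: the job done as asked, in the order asked, and still so for the second after the job is handed in, with the robot touching nothing.
It also fails if it takes over 67 s, if anything falls off the work surface, if the arm or the gripper's body presses on something with over 40 N, if the wrist force passes 120 N, or if a joint passes its speed limit or range.

## Working session

There is one attempt and no reset: what is moved stays moved. The work goes in short steps, Python scripts to look and compute and a tool call to move; the robot and the scene stay as the last step left them, time stands still between calls to the robot, and variables do not carry over. Pictures are saved under pics/ and viewed, at most 10 in all, crops included, and the job is handed in when it is done.

Besides the shell and the picture viewer there is one more tool, called after "Call:" as name(argument=value, ...), one argument or row to a line, values as JSON. servo_tool: Moves the arm, as the interface text tells. Scaled input: -1 to 1 covers 0.03 m each way for a shift and 0.12 rad each way for a turn. Its arguments: {"type":"object","properties":{"commands":{"type":"array"},"force":{"type":"number"}},"required":["commands"]}

```bash
mkdir -p pics; cat > h.py <<'E'
import numpy as np, cv2
from rig import status, viewer, manip
from scipy.spatial.transform import Rotation as R
def T_of(p,o=None):
    if 'T' in p: return np.array(p['T'])
    M=np.eye(4); M[:3,:3]=R.from_euler('xyz',o['tool_rot']).as_matrix(); M[:3,3]=o['tcp_pos']
    return M@np.array(p['T_tool_cam'])
def ray(p,xy,T):
    k=np.array(p['mtx']); d=np.array([p['k1'],0,0,0,0.])
    u=cv2.undistortPoints(np.array([[xy]],float),k,d)[0,0]
    return T[:3,:3]@np.array([u[0],-u[1],-1.]), T[:3,3]
def at_z(p,xy,z,T):
    d,c=ray(p,xy,T); return c+d*(z-c[2])/d[2]
def at_depth(p,xy,T):
    d,c=ray(p,xy,T); x,y=int(round(xy[0])),int(round(xy[1])); w=p['z_map'][max(y-1,0):y+2,max(x-1,0):x+2]; w=w[w>0]
    return c+d*np.median(w) if len(w) else None
def save(p,n,box=None,s=1):
    im=cv2.cvtColor(p['image'],cv2.COLOR_RGB2BGR)
    if box: im=im[box[1]:box[3],box[0]:box[2]]
    cv2.imwrite('pics/'+n,cv2.resize(im,None,fx=s,fy=s,interpolation=cv2.INTER_CUBIC))
E
python3 - <<'E'
from h import *
np.set_printoptions(precision=4,suppress=True)
ims=[]
for c in ['scene','side']:
    p=viewer.read_camera(c); T=T_of(p); save(p,c+'0.png',None,1.4); print(c,T[:3,3])
    for n,z in [('gap_setter',0),('wheel_top',.066),('gauge_mark',.0195),('pointer_tip',.0185),('gap_jaw',0)]:
        for r in viewer.tip_of(p,n)[:3]: print(n,r['score'],r['xy'],at_z(p,r['xy'],z,T))
print(status.get_obs())
E
```

```text
scene [0.018  1.0256 0.5006]
gap_setter 0.85 [315.7, 216.3] [0.512  0.1513 0.    ]
gap_setter 0.74 [190.1, 333.4] [0.463  0.6207 0.    ]
gap_setter 0.69 [285.4, 269.6] [0.4424 0.3829 0.    ]
wheel_top 0.76 [330.4, 179.4] [0.5202 0.0729 0.066 ]
wheel_top 0.67 [219.6, 274.8] [0.4658 0.5431 0.066 ]
wheel_top 0.64 [306.4, 234.3] [0.4221 0.3429 0.066 ]
gauge_mark 0.19 [325.2, 220.6] [0.4646 0.1915 0.0195]
pointer_tip 0.72 [326.2, 218.3] [0.4693 0.1785 0.0185]
pointer_tip 0.7 [297.8, 271.9] [0.4039 0.3998 0.0185]
pointer_tip 0.67 [204.9, 335.4] [0.4252 0.6261 0.0185]
gap_jaw 0.88 [189.9, 333.1] [0.4638 0.6204 0.    ]
gap_jaw 0.87 [286.2, 267.1] [0.4461 0.3747 0.    ]
gap_jaw 0.6 [312.0, 219.9] [0.5094 0.1724 0.    ]
side [0.0726 1.2171 0.6977]
gap_setter 0.96 [317.5, 225.6] [0.5196 0.1377 0.    ]
gap_setter 0.66 [252.5, 341.6] [0.4612 0.6098 0.    ]
wheel_top 0.94 [264.7, 294.4] [0.4688 0.5372 0.066 ]
wheel_top 0.71 [319.4, 251.1] [0.4285 0.3442 0.066 ]
wheel_top 0.69 [326.6, 197.9] [0.5127 0.0909 0.066 ]
gauge_mark 0.51 [324.0, 236.4] [0.4703 0.2116 0.0195]
pointer_tip 0.72 [266.6, 345.9] [0.4204 0.6246 0.0185]
pointer_tip 0.7 [328.0, 230.0] [0.4733 0.176  0.0185]
pointer_tip 0.62 [321.7, 278.0] [0.4074 0.3788 0.0185]
gap_jaw 0.75 [251.0, 343.7] [ 0.461   0.6163 -0.    ]
gap_jaw 0.65 [306.4, 282.0] [0.4431 0.385  0.    ]
gap_jaw 0.64 [312.3, 234.4] [0.5144 0.1861 0.    ]
{'time': 0.6, 'q': array([-1.446 ,  0.342 ,  1.5241, -0.    ,  1.2754, -0.146 ]), 'dq': array([ 0.0013, -0.0003, -0.0006,  0.0001, -0.0003, -0.0007]), 'effort': array([ -0.0005, -43.3357, -24.619 ,  -0.0001,   0.0003,   0.    ]), 'tcp_pos': array([ 0.1404, -0.5059,  0.2034]), 'tool_rot': array([3.1415, 0.    , 0.2708]), 'ft_force': array([-0.6042, -0.1985,  0.4305]), 'wrist_torque': array([-0.0119, -0.0033,  0.0161]), 'gripper_force': 0.0, 'gripper_width': 0.08523830231844114}
```

View pics/scene0.png

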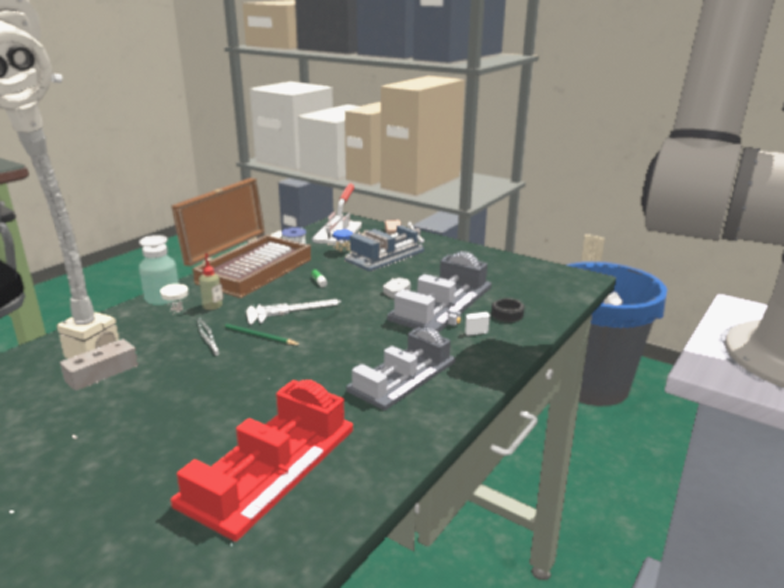

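View pics/side0.png

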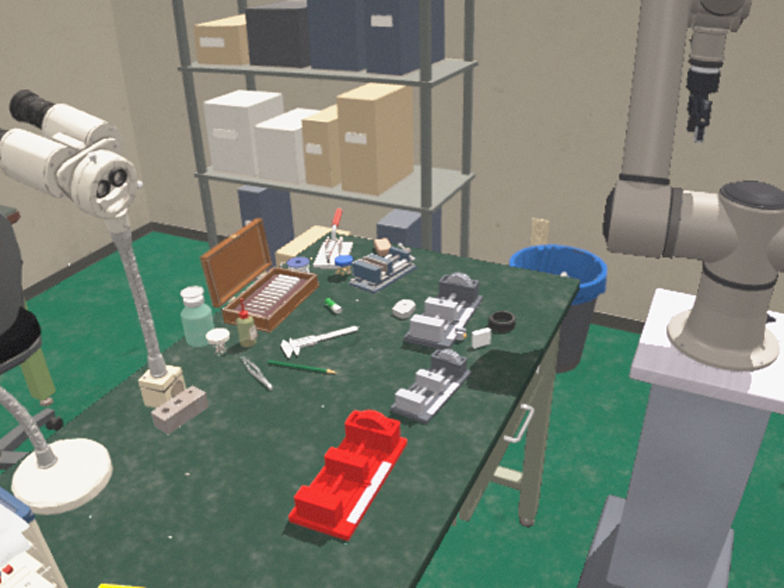

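The task's setter is the larger grey one: scene pic around (440,290), with gauge block and ring in front of it. The red one and the smaller grey one are decoys. I'll move over it for a wrist view.

Call:
servo_tool(
  commands=[
    {"slide":[1,0.8,0.2],"dr":[0,0,0],"fingers":0},
    {"slide":[1,0.8,0.2],"dr":[0,0,0],"fingers":0},
    {"slide":[1,0.8,0.2],"dr":[0,0,0],"fingers":0},
    {"slide":[1,0.8,0.2],"dr":[0,0,0],"fingers":0},
    {"slide":[0.8,1,0.2],"dr":[0,0,0],"fingers":0},
    {"slide":[0.8,1,0.2],"dr":[0,0,0],"fingers":0},
    {"slide":[0.8,1,0.2],"dr":[0,0,0],"fingers":0},
    {"slide":[0.8,1,0.2],"dr":[0,0,0],"fingers":0},
  ],
)

```text
time: 1.4
tcp_pos: [0.3573, -0.2886, 0.2518]
tool_rot: [3.141, -0.0, 0.271]
ft_force: [0.4, -0.2, -0.0]
gripper_width: -0.0002
gripper_force: 0.0
```

Call:
servo_tool(
  commands=[
    {"slide":[0.3,1,0],"dr":[0,0,0],"fingers":0},
    {"slide":[0.3,1,0],"dr":[0,0,0],"fingers":0},
    {"slide":[0.3,1,0],"dr":[0,0,0],"fingers":0},
    {"slide":[0.3,1,0],"dr":[0,0,0],"fingers":0},
    {"slide":[0,1,0],"dr":[0,0,0],"fingers":0},
    {"slide":[0,1,0],"dr":[0,0,0],"fingers":0},
    {"slide":[0,1,0],"dr":[0,0,0],"fingers":0},
    {"slide":[0,1,0],"dr":[0,0,0],"fingers":0},
  ],
)

```text
time: 2.2
tcp_pos: [0.3923, -0.0487, 0.2516]
tool_rot: [3.141, -0.0, 0.271]
ft_force: [0.8, -0.7, -0.4]
gripper_width: -0.0001
gripper_force: 0.0
```

Call:
servo_tool(
  commands=[
    {"slide":[0,1,0],"dr":[0,0,0],"fingers":0},
    {"slide":[0,1,0],"dr":[0,0,0],"fingers":0},
    {"slide":[0,1,0],"dr":[0,0,0],"fingers":0},
    {"slide":[0,1,0],"dr":[0,0,0],"fingers":0},
    {"slide":[0,0,0],"dr":[0,0,0],"fingers":0},
    {"slide":[0,0,0],"dr":[0,0,0],"fingers":0},
    {"slide":[0,0,0],"dr":[0,0,0],"fingers":0},
    {"slide":[0,0,0],"dr":[0,0,0],"fingers":0},
  ],
)

```text
time: 3.0
tcp_pos: [0.3926, 0.0693, 0.2514]
tool_rot: [3.141, 0.0, 0.269]
ft_force: [-0.1, 0.1, 0.6]
gripper_width: 0.0003
gripper_force: 0.0
```

```bash
cat > look.py <<'E'
from h import *
import sys
np.set_printoptions(precision=4,suppress=True)
o=status.get_obs(); p=viewer.read_camera('wrist'); T=T_of(p,o); save(p,sys.argv[1],None,1.4)
print(o['time'],o['tcp_pos'],o['tool_rot'],'F',o['ft_force'],'cam',T[:3,3]); print(np.array(p['T_tool_cam']))
for n,z in [('gap_setter',0),('wheel_top',.066),('gauge_mark',.0195),('pointer_tip',.0185),('gap_jaw',0),('mark_clip',0)]:
    for r in viewer.tip_of(p,n)[:2]: print(n,r['score'],r['xy'],at_z(p,r['xy'],z,T))
E
python3 look.py w1.png
```

```text
3.0 [0.3926 0.0693 0.2514] [3.1413 0.     0.2694] F [-0.1025  0.1034  0.555 ] cam [0.4557 0.0879 0.422 ]
[[ 0.0012  0.9651  0.2617  0.0658]
 [ 1.     -0.0012 -0.0001 -0.001 ]
 [ 0.0002  0.2617 -0.9651 -0.1706]
 [ 0.      0.      0.      1.    ]]
gap_setter 0.89 [238.4, 49.0] [0.5166 0.1519 0.    ]
gap_setter 0.71 [42.2, 64.7] [0.4431 0.3787 0.    ]
wheel_top 0.95 [60.3, 77.5] [0.437 0.312 0.066]
wheel_top 0.63 [305.2, 61.9] [0.5128 0.0763 0.066 ]
gauge_mark 0.76 [178.9, 74.7] [0.4706 0.2066 0.0195]
gauge_mark 0.24 [301.5, 58.7] [0.5224 0.0796 0.0195]
pointer_tip 0.94 [206.4, 76.3] [0.4768 0.1766 0.0185]
pointer_tip 0.59 [21.9, 87.3] [0.4127 0.3879 0.0185]
gap_jaw 0.91 [223.2, 45.9] [0.5154 0.1696 0.    ]
gap_jaw 0.69 [238.2, 49.9] [0.5156 0.1519 0.    ]
```

View pics/w1.png

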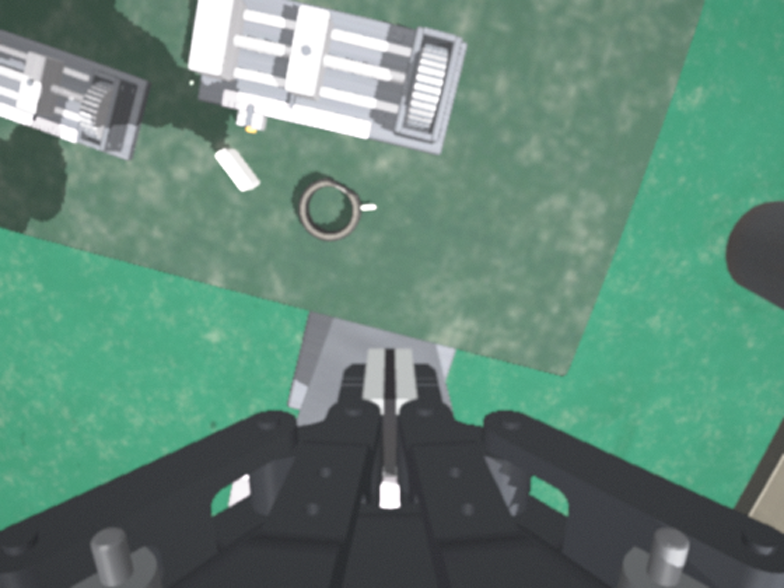

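The wrist view shows the setter at the top, wheel at (430,85), jaw at (305,50), clip with brass screw at (250,120), gauge block at (237,168) and ring at (330,210). I'll centre it and straighten the tool.

Call:
servo_tool(
  commands=[
    {"slide":[0.5,0.4,0],"dr":[0,0,-0.4],"fingers":0},
    {"slide":[0.5,0.4,0],"dr":[0,0,-0.4],"fingers":0},
    {"slide":[0.5,0.4,0],"dr":[0,0,-0.4],"fingers":0},
    {"slide":[0.5,0.4,0],"dr":[0,0,-0.4],"fingers":0},
    {"slide":[0.3,0.2,0],"dr":[0,0,-0.35],"fingers":0},
    {"slide":[0.3,0.2,0],"dr":[0,0,-0.3],"fingers":0},
    {"slide":[0,0,0],"dr":[0,0,0],"fingers":0},
    {"slide":[0,0,0],"dr":[0,0,0],"fingers":0},
  ],
)

```text
time: 4.15
tcp_pos: [0.4701, 0.13, 0.2512]
tool_rot: [3.141, 0.001, 0.002]
ft_force: [-0.7, -0.5, 1.0]
gripper_width: 0.0001
gripper_force: 0.0
```

```bash
python3 look.py w2.png
```

```text
4.15 [0.4701 0.13   0.2512] [3.1413 0.0008 0.002 ] F [-0.673  -0.5319  0.9904] cam [0.5358 0.1312 0.4217]
[[ 0.0012  0.9651  0.2617  0.0655]
 [ 1.     -0.0011 -0.0004 -0.001 ]
 [-0.0001  0.2617 -0.9651 -0.1706]
 [ 0.      0.      0.      1.    ]]
gap_setter 0.91 [260.1, 134.0] [0.5146 0.1525 0.    ]
gap_setter 0.79 [86.7, 190.4] [0.4453 0.3762 0.    ]
wheel_top 0.93 [325.1, 134.6] [0.5177 0.0832 0.066 ]
wheel_top 0.64 [115.0, 204.9] [0.4433 0.3078 0.066 ]
pointer_tip 0.96 [74.3, 215.8] [0.4167 0.3867 0.0185]
pointer_tip 0.79 [237.9, 169.0] [0.475  0.1781 0.0185]
gap_jaw 0.79 [245.7, 138.3] [0.5095 0.1699 0.    ]
gap_jaw 0.7 [86.6, 196.4] [0.4374 0.3775 0.    ]
mark_clip 0.51 [287.5, 223.3] [0.4023 0.1184 0.    ]
```

View pics/w2.png

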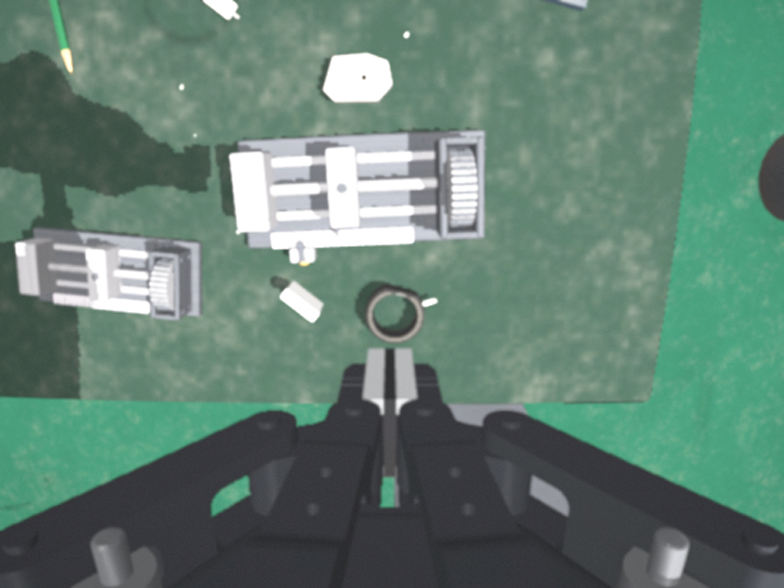

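The view shows the setter centred: wheel (462,185), jaw (342,187), pointer just below the jaw near (330,235), clip and screw at (302,252). Setter yaw is about +0.04. Next is a closer look.

Call:
servo_tool(
  commands=[
    {"slide":[-0.2,0.25,-0.6],"dr":[0,0,0.1],"fingers":0},
    {"slide":[-0.2,0.25,-0.6],"dr":[0,0,0.1],"fingers":0},
    {"slide":[-0.2,0.25,-0.6],"dr":[0,0,0.1],"fingers":0},
    {"slide":[-0.1,0.25,-0.6],"dr":[0,0,0],"fingers":0},
    {"slide":[0,0,-0.6],"dr":[0,0,0],"fingers":0},
    {"slide":[0,0,-0.3],"dr":[0,0,0],"fingers":0},
    {"slide":[0,0,0],"dr":[0,0,0],"fingers":0},
    {"slide":[0,0,0],"dr":[0,0,0],"fingers":0},
  ],
)

```text
time: 5.3
tcp_pos: [0.4499, 0.16, 0.153]
tool_rot: [-3.142, -0.001, 0.037]
ft_force: [0.3, -0.9, -0.1]
gripper_width: 0.0
gripper_force: 0.0
```

```bash
python3 look.py w3.png; python3 - <<'E'
import cv2
im=cv2.imread('pics/w3.png'); im=im[60:360,60:620]; cv2.imwrite('pics/w3c.png',cv2.resize(im,None,fx=1.42,fy=1.42,interpolation=cv2.INTER_CUBIC))
E
```

```text
5.3 [0.4499 0.16   0.153 ] [-3.1416 -0.0008  0.0365] F [ 0.3321 -0.8711 -0.1335] cam [0.5153 0.1634 0.3236]
[[ 0.0012  0.9651  0.2617  0.0656]
 [ 1.     -0.0011 -0.0004 -0.001 ]
 [-0.0001  0.2617 -0.9651 -0.1706]
 [ 0.      0.      0.      1.    ]]
gap_setter 0.67 [290.0, 118.5] [0.514  0.1524 0.    ]
gap_setter 0.55 [59.6, 184.6] [0.4448 0.3769 0.    ]
wheel_top 0.96 [85.9, 207.9] [0.4409 0.3134 0.066 ]
wheel_top 0.7 [392.9, 117.9] [0.5181 0.0792 0.066 ]
gauge_mark 0.71 [230.4, 166.4] [0.4708 0.204  0.0195]
pointer_tip 0.57 [261.9, 160.4] [0.477  0.1762 0.0185]
pointer_tip 0.56 [45.9, 217.8] [0.4158 0.3832 0.0185]
gap_jaw 0.96 [273.1, 122.2] [0.5101 0.1677 0.    ]
gap_jaw 0.92 [59.5, 190.1] [0.4392 0.3777 0.    ]
```

View pics/w3c.png

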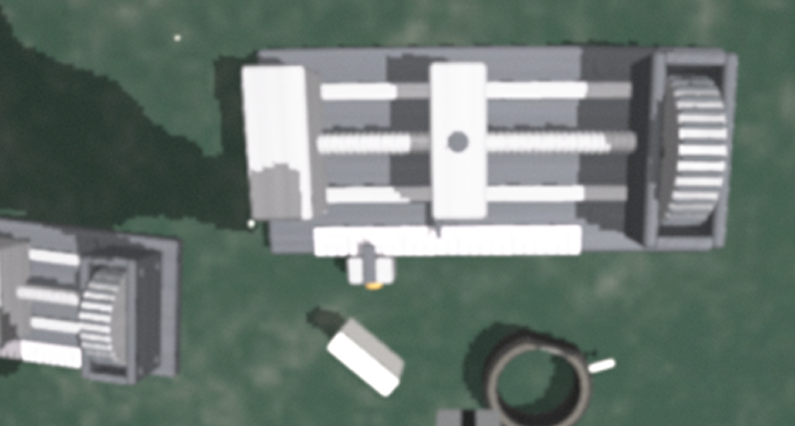

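The pointer tip at crop (438,231) is about 30 mm short of the tongue at (367,247). The wheel top at (698,150) is at about world (0.5175, 0.078), and yaw is about 0.037. Moving to just before the wheel top.

Call:
servo_tool(
  commands=[
    {"slide":[0.3,-0.5,-0.2],"dr":[0,0,0],"fingers":0},
    {"slide":[0.3,-0.5,-0.3],"dr":[0,0,0],"fingers":0},
    {"slide":[0.3,-0.5,-0.3],"dr":[0,0,0],"fingers":0},
    {"slide":[0.3,-0.5,-0.4],"dr":[0,0,0],"fingers":0},
    {"slide":[0.3,-0.5,-0.4],"dr":[0,0,0],"fingers":0},
    {"slide":[0.3,-0.22,-0.4],"dr":[0,0,0],"fingers":0},
    {"slide":[0,0,-0.3],"dr":[0,0,0],"fingers":0},
    {"slide":[0,0,0],"dr":[0,0,0],"fingers":0},
  ],
)

```text
time: 6.45
tcp_pos: [0.5024, 0.0788, 0.0821]
tool_rot: [-3.141, 0.003, 0.037]
ft_force: [-1.1, 0.0, -0.1]
gripper_width: -0.0001
gripper_force: 0.0
```

Call:
servo_tool(
  commands=[
    {"slide":[0,0,-0.1],"dr":[0,0,0],"fingers":0},
    {"slide":[0,0,-0.1],"dr":[0,0,0],"fingers":0},
    {"slide":[0,0,-0.1],"dr":[0,0,0],"fingers":0},
    {"slide":[0,0,-0.1],"dr":[0,0,0],"fingers":0},
    {"slide":[0,0,-0.1],"dr":[0,0,0],"fingers":0},
    {"slide":[0,0,0],"dr":[0,0,0],"fingers":0},
    {"slide":[0,0,0],"dr":[0,0,0],"fingers":0},
    {"slide":[0,0,0],"dr":[0,0,0],"fingers":0},
  ],
)

```text
time: 7.25
tcp_pos: [0.5036, 0.0785, 0.0685]
tool_rot: [3.141, -0.0, 0.037]
ft_force: [-0.1, 0.3, -0.4]
gripper_width: -0.0001
gripper_force: 0.0
```

Call:
servo_tool(
  commands=[
    {"slide":[0,0,-0.04],"dr":[0,0,0],"fingers":0},
    {"slide":[0,0,-0.04],"dr":[0,0,0],"fingers":0},
    {"slide":[0,0,-0.04],"dr":[0,0,0],"fingers":0},
    {"slide":[0,0,-0.04],"dr":[0,0,0],"fingers":0},
    {"slide":[0,0,-0.02],"dr":[0,0,0],"fingers":0},
    {"slide":[0,0,0],"dr":[0,0,0],"fingers":0},
    {"slide":[0,0,0],"dr":[0,0,0],"fingers":0},
    {"slide":[0,0,0],"dr":[0,0,0],"fingers":0},
  ],
)

```text
time: 8.05
tcp_pos: [0.5035, 0.0785, 0.0631]
tool_rot: [3.142, -0.0, 0.037]
ft_force: [0.1, 0.2, 0.2]
gripper_width: 0.0001
gripper_force: 0.0
```

Call:
servo_tool(
  commands=[
    {"slide":[0.1,0,0],"dr":[0,0,0],"fingers":0},
    {"slide":[0.1,0,0],"dr":[0,0,0],"fingers":0},
    {"slide":[0.1,0,0],"dr":[0,0,0],"fingers":0},
    {"slide":[0,0,0],"dr":[0,0,0],"fingers":0},
    {"slide":[0,0,0],"dr":[0,0,0],"fingers":0},
    {"slide":[0,0,0],"dr":[0,0,0],"fingers":0},
    {"slide":[0,0,0],"dr":[0,0,0],"fingers":0},
    {"slide":[0,0,0],"dr":[0,0,0],"fingers":0},
  ],
)

```text
time: 8.85
tcp_pos: [0.5124, 0.0785, 0.063]
tool_rot: [3.141, 0.0, 0.037]
ft_force: [0.0, 0.7, 0.3]
gripper_width: 0.0
gripper_force: 0.0
```

```bash
python3 look.py w4.png
```

```text
8.85 [0.5124 0.0785 0.063 ] [3.1415 0.0001 0.0368] F [0.025  0.6502 0.313 ] cam [0.5779 0.082  0.2336]
[[ 0.0012  0.9651  0.2617  0.0656]
 [ 1.     -0.0011 -0.0004 -0.001 ]
 [-0.0001  0.2617 -0.9651 -0.1706]
 [ 0.      0.      0.      1.    ]]
gap_setter 0.66 [175.9, 204.6] [0.5151 0.1516 0.    ]
wheel_top 0.6 [280.9, 240.3] [0.5158 0.0781 0.066 ]
gauge_mark 0.69 [93.8, 271.9] [0.4697 0.2063 0.0195]
pointer_tip 0.91 [137.4, 265.8] [0.4755 0.1749 0.0185]
gap_jaw 0.96 [151.2, 208.5] [0.5116 0.1695 0.    ]
```

View pics/w4.png

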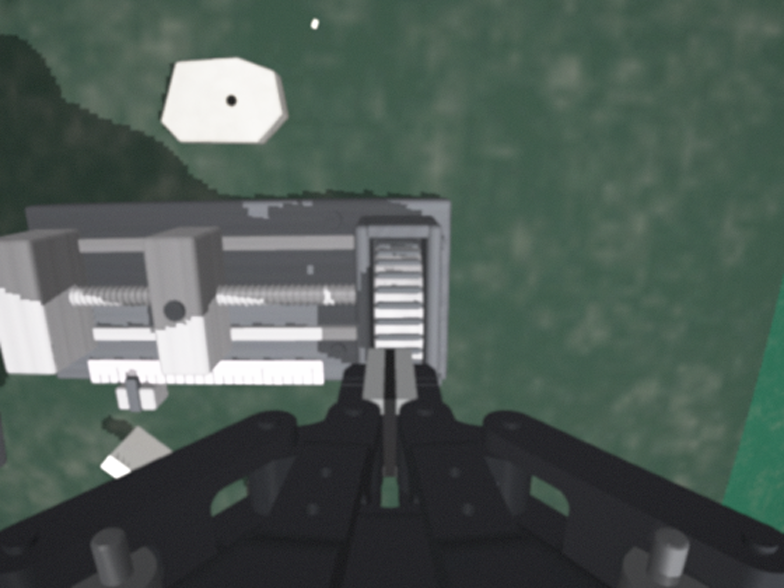

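The finger sits over the wheel: tips at (390,350), wheel columns 373–423. There is no contact force yet, and the jaw pointer and clip are both visible. I'll centre and press down until force shows.

Call:
servo_tool(
  commands=[
    {"slide":[0,-0.06,-0.03],"dr":[0,0,0],"fingers":0},
    {"slide":[0,0,-0.03],"dr":[0,0,0],"fingers":0},
    {"slide":[0,0,-0.03],"dr":[0,0,0],"fingers":0},
    {"slide":[0,0,0],"dr":[0,0,0],"fingers":0},
    {"slide":[0,0,0],"dr":[0,0,0],"fingers":0},
    {"slide":[0,0,0],"dr":[0,0,0],"fingers":0},
    {"slide":[0,0,0],"dr":[0,0,0],"fingers":0},
    {"slide":[0,0,0],"dr":[0,0,0],"fingers":0},
  ],
)

```text
time: 10.0
tcp_pos: [0.5125, 0.0767, 0.0604]
tool_rot: [3.142, -0.0, 0.037]
ft_force: [0.0, -0.6, -0.3]
gripper_width: 0.0
gripper_force: 0.0
```

```bash
python3 - <<'E'
from h import *
np.set_printoptions(precision=4,suppress=True)
o=status.get_obs(); p=viewer.read_camera('wrist'); T=T_of(p,o)
print(o['tcp_pos'],o['ft_force'])
c=398/1.4
for r in range(130,285,6): print(r,at_depth(p,(c,r),T), at_depth(p,(440/1.4,r),T))
for xy in [(278,252),(275,262),(280,262)]: print(xy,at_depth(p,xy,T))
E
```

```text
[0.5125 0.0767 0.0604] [ 0.0196 -0.5891 -0.3209]
130 [ 0.5693  0.0757 -0.0002] [0.5702 0.056  0.0005]
136 [0.5655 0.0755 0.0003] [0.5663 0.0558 0.0001]
142 [0.5621 0.0755 0.0078] [0.563  0.0566 0.0103]
148 [0.5587 0.0754 0.0122] [0.5595 0.0566 0.0124]
154 [0.555  0.0753 0.0134] [0.5557 0.0563 0.0121]
160 [0.5551 0.0759 0.0442] [0.5519 0.0561 0.0122]
166 [0.5526 0.0759 0.0502] [0.5481 0.0558 0.0121]
172 [0.547  0.0753 0.0345] [0.5443 0.0556 0.0125]
178 [0.5449 0.0754 0.0425] [0.5404 0.0554 0.0125]
184 [0.5427 0.0754 0.0487] [0.5365 0.0552 0.0126]
190 [0.5403 0.0754 0.0529] [0.5325 0.0548 0.0122]
196 [0.5381 0.0754 0.0573] [0.5285 0.0546 0.0122]
202 [0.5351 0.0753 0.0582] [0.5244 0.0543 0.012 ]
208 [0.5327 0.0752 0.0612] [0.5205 0.0541 0.0125]
214 [0.5295 0.0751 0.0612] [0.5164 0.0539 0.0127]
220 [0.5269 0.075  0.0632] [0.5121 0.0535 0.0122]
226 [0.5238 0.0749 0.0636] [0.5079 0.0532 0.012 ]
232 [0.5212 0.0748 0.0654] [0.5038 0.053  0.0123]
238 [0.5176 0.0746 0.0643] [0.4995 0.0527 0.0122]
244 [0.5148 0.0745 0.0655] [0.4951 0.0524 0.012 ]
250 [0.5228 0.0754 0.0937] [0.4907 0.0521 0.012 ]
256 [0.5231 0.0755 0.1008] [0.4862 0.0517 0.0116]
262 [0.5228 0.0756 0.1062] [0.4819 0.0515 0.012 ]
268 [0.5229 0.0757 0.112 ] [0.4773 0.0511 0.0118]
274 [0.5233 0.0758 0.118 ] [0.4673 0.0493 0.0005]
280 [0.5233 0.0759 0.1227] [0.5194 0.0643 0.1141]
(278, 252) [0.523  0.0781 0.0965]
(275, 262) [0.5227 0.0792 0.1062]
(280, 262) [0.5227 0.0773 0.1062]
```

```bash
python3 - <<'E'
from h import *
o=status.get_obs(); p=viewer.read_camera('wrist'); T=T_of(p,o)
for r in range(222,262,4): print(r,[tuple((at_depth(p,(c,r),T)[[0,2]]*1000).round().astype(int)) for c in range(254,306,6)])
save(p,'w5.png',(200,180,360,300),4)
s=viewer.read_camera('scene'); T=T_of(s)
import numpy as np
k=np.array(s['mtx']); q=np.linalg.inv(T)@np.append(o['tcp_pos'],1); x,y=q[0]/-q[2],-q[1]/-q[2]; f=1+s['k1']*(x*x+y*y); u=int(k[0,0]*x*f+k[0,2]); v=int(k[1,1]*y*f+k[1,2]); print(u,v)
save(s,'s5.png',(u-65,v-60,u+65,v+40),6)
E
```

```text
222 [(np.int64(521), np.int64(50)), (np.int64(521), np.int64(49)), (np.int64(526), np.int64(64)), (np.int64(526), np.int64(64)), (np.int64(526), np.int64(64)), (np.int64(526), np.int64(64)), (np.int64(526), np.int64(64)), (np.int64(526), np.int64(64)), (np.int64(522), np.int64(49))]
226 [(np.int64(519), np.int64(50)), (np.int64(519), np.int64(49)), (np.int64(523), np.int64(63)), (np.int64(524), np.int64(63)), (np.int64(524), np.int64(63)), (np.int64(524), np.int64(63)), (np.int64(524), np.int64(63)), (np.int64(524), np.int64(63)), (np.int64(519), np.int64(49))]
230 [(np.int64(516), np.int64(50)), (np.int64(517), np.int64(50)), (np.int64(522), np.int64(64)), (np.int64(522), np.int64(65)), (np.int64(522), np.int64(65)), (np.int64(522), np.int64(65)), (np.int64(522), np.int64(65)), (np.int64(522), np.int64(64)), (np.int64(517), np.int64(50))]
234 [(np.int64(514), np.int64(50)), (np.int64(514), np.int64(50)), (np.int64(519), np.int64(64)), (np.int64(520), np.int64(65)), (np.int64(520), np.int64(65)), (np.int64(520), np.int64(65)), (np.int64(520), np.int64(65)), (np.int64(520), np.int64(6
[... 1052 characters left out ...]
int64(523), np.int64(94)), (np.int64(523), np.int64(94)), (np.int64(511), np.int64(63)), (np.int64(506), np.int64(50))]
254 [(np.int64(502), np.int64(50)), (np.int64(502), np.int64(50)), (np.int64(523), np.int64(98)), (np.int64(523), np.int64(98)), (np.int64(523), np.int64(98)), (np.int64(523), np.int64(98)), (np.int64(523), np.int64(98)), (np.int64(509), np.int64(64)), (np.int64(503), np.int64(50))]
258 [(np.int64(500), np.int64(49)), (np.int64(500), np.int64(50)), (np.int64(523), np.int64(102)), (np.int64(523), np.int64(103)), (np.int64(523), np.int64(102)), (np.int64(523), np.int64(102)), (np.int64(523), np.int64(102)), (np.int64(506), np.int64(62)), (np.int64(501), np.int64(50))]
332 182
```

View pics/s5.png

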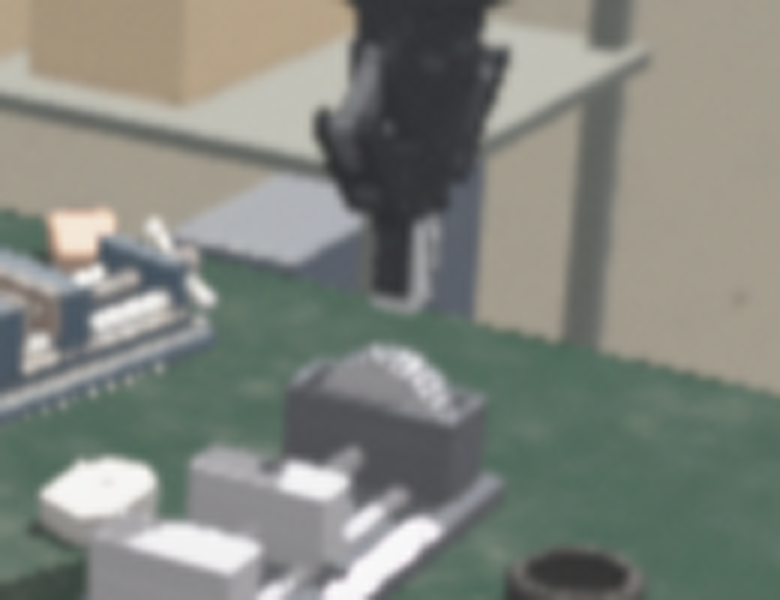

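The scene crop shows the fingertip plainly about 28 mm above the wheel top at (400,350). The real tip therefore sits about 31 mm behind the stated TCP, and I need TCP z of about 0.034 to press. I'll go down carefully.

Call:
servo_tool(
  commands=[
    {"slide":[-0.15,0,-0.15],"dr":[0,0,0],"fingers":0},
    {"slide":[-0.13,0,-0.15],"dr":[0,0,0],"fingers":0},
    {"slide":[0,0,-0.15],"dr":[0,0,0],"fingers":0},
    {"slide":[0,0,-0.15],"dr":[0,0,0],"fingers":0},
    {"slide":[0,0,-0.1],"dr":[0,0,0],"fingers":0},
    {"slide":[0,0,0],"dr":[0,0,0],"fingers":0},
    {"slide":[0,0,0],"dr":[0,0,0],"fingers":0},
    {"slide":[0,0,0],"dr":[0,0,0],"fingers":0},
  ],
)

```text
time: 10.95
tcp_pos: [0.5043, 0.0767, 0.0395]
tool_rot: [3.142, -0.0, 0.037]
ft_force: [0.5, 1.6, 0.2]
gripper_width: 0.0001
gripper_force: 0.0
```

Call:
servo_tool(
  commands=[
    {"slide":[0,0,-0.05],"dr":[0,0,0],"fingers":0},
    {"slide":[0,0,-0.05],"dr":[0,0,0],"fingers":0},
    {"slide":[0,0,-0.05],"dr":[0,0,0],"fingers":0},
    {"slide":[0,0,0],"dr":[0,0,0],"fingers":0},
    {"slide":[0,0,0],"dr":[0,0,0],"fingers":0},
    {"slide":[0,0,0],"dr":[0,0,0],"fingers":0},
    {"slide":[0,0,0],"dr":[0,0,0],"fingers":0},
    {"slide":[0,0,0],"dr":[0,0,0],"fingers":0},
  ],
)

```text
time: 11.75
tcp_pos: [0.5042, 0.0767, 0.0349]
tool_rot: [3.141, -0.0, 0.037]
ft_force: [-0.2, 0.5, 3.5]
gripper_width: 0.0005
gripper_force: 1.5
```

Call:
servo_tool(
  commands=[
    {"slide":[0,0,-0.05],"dr":[0,0,0],"fingers":0},
    {"slide":[0,0,-0.05],"dr":[0,0,0],"fingers":0},
    {"slide":[0,0,-0.05],"dr":[0,0,0],"fingers":0},
    {"slide":[0,0,0],"dr":[0,0,0],"fingers":0},
    {"slide":[0,0,0],"dr":[0,0,0],"fingers":0},
    {"slide":[0,0,0],"dr":[0,0,0],"fingers":0},
    {"slide":[0,0,0],"dr":[0,0,0],"fingers":0},
    {"slide":[0,0,0],"dr":[0,0,0],"fingers":0},
  ],
)

```text
time: 12.55
tcp_pos: [0.5037, 0.0767, 0.0308]
tool_rot: [3.141, 0.0, 0.037]
ft_force: [-3.8, -0.0, 9.4]
gripper_width: -0.0003
gripper_force: 5.0
```

Contact made at 9.4 N. I'll ease off slightly and stroke +x.

Call:
servo_tool(
  commands=[
    {"slide":[0,0,0.04],"dr":[0,0,0],"fingers":0},
    {"slide":[0.15,0.005,0],"dr":[0,0,0],"fingers":0},
    {"slide":[0.15,0.005,0],"dr":[0,0,0],"fingers":0},
    {"slide":[0.15,0.005,0],"dr":[0,0,0],"fingers":0},
    {"slide":[0.15,0.005,0],"dr":[0,0,0],"fingers":0},
    {"slide":[0.15,0.005,0],"dr":[0,0,0],"fingers":0},
    {"slide":[0.15,0.005,0],"dr":[0,0,0],"fingers":0},
    {"slide":[0,0,0],"dr":[0,0,0],"fingers":0},
  ],
)

```text
time: 13.35
tcp_pos: [0.5329, 0.0778, 0.0324]
tool_rot: [-3.141, -0.004, 0.037]
ft_force: [1.7, 1.2, 7.7]
gripper_width: 0.0
gripper_force: 3.7
```

```bash
cat > m.py <<'E'
from h import *
import sys
np.set_printoptions(precision=4,suppress=True)
o=status.get_obs(); p=viewer.read_camera('wrist'); T=T_of(p,o)
print(o['time'],o['tcp_pos'],o['tool_rot'][2],'F',o['ft_force'])
a=0.037; ey=np.array([-np.sin(a),np.cos(a),0])
res={}
for n,z in [('gauge_mark',.0195),('pointer_tip',.0185),('gap_jaw',0)]:
    for r in viewer.tip_of(p,n)[:3]:
        w=at_z(p,r['xy'],z,T)
        if abs(w[1]-.17)<.07: res[n]=w; print(n,r['score'],r['xy'],w); break
if len(res)>1 and 'pointer_tip' in res and 'gauge_mark' in res: print('gap mm',1000*(res['gauge_mark']-res['pointer_tip'])@ey)
if len(sys.argv)>1: save(p,sys.argv[1],tuple(map(int,sys.argv[2:6])),int(sys.argv[6]))
E
python3 m.py
```

```text
13.35 [0.5329 0.0778 0.0324] 0.036630579712762845 F [1.6818 1.2411 7.6724]
gauge_mark 0.87 [72.4, 317.9] [0.4729 0.2061 0.0195]
pointer_tip 0.86 [108.4, 317.0] [0.4747 0.1827 0.0185]
gap_jaw 0.69 [128.1, 249.6] [0.513  0.1742 0.    ]
gap mm 23.494615142190835
```

Call:
servo_tool(
  commands=[
    {"slide":[0,0,0.2],"dr":[0,0,0],"fingers":0},
    {"slide":[0,0,0.2],"dr":[0,0,0],"fingers":0},
    {"slide":[-0.45,-0.015,0],"dr":[0,0,0],"fingers":0},
    {"slide":[-0.45,-0.015,0],"dr":[0,0,0],"fingers":0},
    {"slide":[0,0,-0.15],"dr":[0,0,0],"fingers":0},
    {"slide":[0,0,-0.15],"dr":[0,0,0],"fingers":0},
    {"slide":[0,0,-0.1],"dr":[0,0,0],"fingers":0},
    {"slide":[0,0,0],"dr":[0,0,0],"fingers":0},
  ],
)

```text
time: 14.35
tcp_pos: [0.5049, 0.0767, 0.0316]
tool_rot: [3.142, -0.001, 0.037]
ft_force: [-1.5, -0.3, 9.9]
gripper_width: 0.0
gripper_force: 3.9
```

Call:
servo_tool(
  commands=[
    {"slide":[0,0,0],"dr":[0,0,0],"fingers":0},
    {"slide":[0.15,0.005,0],"dr":[0,0,0],"fingers":0},
    {"slide":[0.15,0.005,0],"dr":[0,0,0],"fingers":0},
    {"slide":[0.15,0.005,0],"dr":[0,0,0],"fingers":0},
    {"slide":[0.15,0.005,0],"dr":[0,0,0],"fingers":0},
    {"slide":[0.15,0.005,0],"dr":[0,0,0],"fingers":0},
    {"slide":[0.15,0.005,0],"dr":[0,0,0],"fingers":0},
    {"slide":[0,0,0],"dr":[0,0,0],"fingers":0},
  ],
)

```text
time: 15.15
tcp_pos: [0.5335, 0.0777, 0.0322]
tool_rot: [3.142, -0.004, 0.037]
ft_force: [0.7, 0.4, 7.4]
gripper_width: -0.0002
gripper_force: 2.7
```

```bash
python3 m.py
```

```text
15.15 [0.5335 0.0777 0.0322] 0.03657367819247059 F [0.7131 0.4351 7.353 ]
gauge_mark 0.96 [71.9, 320.1] [0.4721 0.2064 0.0195]
pointer_tip 0.97 [97.2, 315.4] [0.4761 0.1896 0.0185]
gap_jaw 0.66 [117.9, 252.2] [0.5116 0.1809 0.    ]
gap mm 16.91720316342444
```

Each stroke gives about 6.6 mm, so one more full stroke and then a re-measure.

Call:
servo_tool(
  commands=[
    {"slide":[0,0,0.2],"dr":[0,0,0],"fingers":0},
    {"slide":[0,0,0.2],"dr":[0,0,0],"fingers":0},
    {"slide":[-0.45,-0.015,0],"dr":[0,0,0],"fingers":0},
    {"slide":[-0.45,-0.015,0],"dr":[0,0,0],"fingers":0},
    {"slide":[0,0,-0.15],"dr":[0,0,0],"fingers":0},
    {"slide":[0,0,-0.15],"dr":[0,0,0],"fingers":0},
    {"slide":[0,0,-0.1],"dr":[0,0,0],"fingers":0},
    {"slide":[0,0,0],"dr":[0,0,0],"fingers":0},
  ],
)

```text
time: 16.15
tcp_pos: [0.505, 0.0768, 0.0317]
tool_rot: [3.142, -0.001, 0.037]
ft_force: [-2.4, 0.3, 9.7]
gripper_width: -0.0
gripper_force: 4.8
```

Call:
servo_tool(
  commands=[
    {"slide":[0,0,0],"dr":[0,0,0],"fingers":0},
    {"slide":[0.15,0.005,0],"dr":[0,0,0],"fingers":0},
    {"slide":[0.15,0.005,0],"dr":[0,0,0],"fingers":0},
    {"slide":[0.15,0.005,0],"dr":[0,0,0],"fingers":0},
    {"slide":[0.15,0.005,0],"dr":[0,0,0],"fingers":0},
    {"slide":[0.15,0.005,0],"dr":[0,0,0],"fingers":0},
    {"slide":[0.15,0.005,0],"dr":[0,0,0],"fingers":0},
    {"slide":[0,0,0],"dr":[0,0,0],"fingers":0},
  ],
)

```text
time: 16.95
tcp_pos: [0.534, 0.0778, 0.0323]
tool_rot: [-3.141, -0.005, 0.037]
ft_force: [2.0, 1.3, 6.6]
gripper_width: -0.0002
gripper_force: 3.0
```

```bash
python3 m.py
```

```text
16.95 [0.534  0.0778 0.0323] 0.03654002284984603 F [2.0059 1.3494 6.5645]
gauge_mark 0.56 [72.8, 323.2] [0.4702 0.2064 0.0195]
gap_jaw 0.81 [105.1, 250.2] [0.513  0.1896 0.    ]
```

Call:
servo_tool(
  commands=[
    {"slide":[0,0,0.2],"dr":[0,0,0],"fingers":0},
    {"slide":[0,0,0.2],"dr":[0,0,0],"fingers":0},
    {"slide":[-0.45,-0.015,0.1],"dr":[0,0,0],"fingers":0},
    {"slide":[-0.45,-0.015,0.1],"dr":[0,0,0],"fingers":0},
    {"slide":[0,0,0],"dr":[0,0,0],"fingers":0},
    {"slide":[0,0,0],"dr":[0,0,0],"fingers":0},
    {"slide":[0,0,0],"dr":[0,0,0],"fingers":0},
    {"slide":[0,0,0],"dr":[0,0,0],"fingers":0},
  ],
)

```text
time: 17.95
tcp_pos: [0.5046, 0.0767, 0.0494]
tool_rot: [3.141, -0.0, 0.037]
ft_force: [-0.7, -0.4, -0.9]
gripper_width: -0.0001
gripper_force: 0.0
```

```bash
python3 m.py w6.png 20 200 180 300 5
```

```text
17.95 [0.5046 0.0767 0.0494] 0.03668182310576795 F [-0.6601 -0.3679 -0.9107]
gauge_mark 0.76 [78.0, 268.4] [0.4707 0.2072 0.0195]
pointer_tip 0.91 [94.7, 266.1] [0.4725 0.196  0.0185]
gap_jaw 0.91 [113.0, 203.0] [0.5106 0.1886 0.    ]
gap mm 11.215334914859765
```

View pics/w6.png

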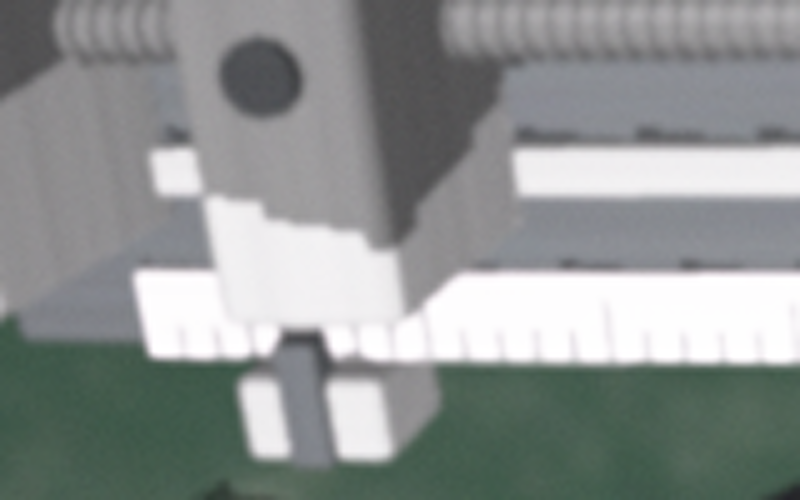

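The crop shows the tongue at (305,400), with the pointer hidden under the jaw's front edge. About 10–11 mm remains. I'll do one more stroke, then measure from straight above.

Call:
servo_tool(
  commands=[
    {"slide":[0,0,-0.2],"dr":[0,0,0],"fingers":0},
    {"slide":[0,0,-0.2],"dr":[0,0,0],"fingers":0},
    {"slide":[0,0,-0.1],"dr":[0,0,0],"fingers":0},
    {"slide":[0,0,-0.1],"dr":[0,0,0],"fingers":0},
    {"slide":[0,0,0],"dr":[0,0,0],"fingers":0},
    {"slide":[0.15,0.005,0],"dr":[0,0,0],"fingers":0},
    {"slide":[0.15,0.005,0],"dr":[0,0,0],"fingers":0},
    {"slide":[0.15,0.005,0],"dr":[0,0,0],"fingers":0},
  ],
)

```text
time: 18.95
tcp_pos: [0.5185, 0.0773, 0.0325]
tool_rot: [3.142, -0.002, 0.037]
ft_force: [-1.9, 1.6, 9.8]
gripper_width: -0.0
gripper_force: 4.7
```

Call:
servo_tool(
  commands=[
    {"slide":[0.15,0.005,0],"dr":[0,0,0],"fingers":0},
    {"slide":[0.15,0.005,0],"dr":[0,0,0],"fingers":0},
    {"slide":[0,0,0],"dr":[0,0,0],"fingers":0},
    {"slide":[0,0,0],"dr":[0,0,0],"fingers":0},
    {"slide":[0,0,0.2],"dr":[0,0,0],"fingers":0},
    {"slide":[0,0,0.4],"dr":[0,0,0],"fingers":0},
    {"slide":[0,0,0.5],"dr":[0,0,0],"fingers":0},
    {"slide":[-0.5,0.5,0.5],"dr":[0,0,0],"fingers":0},
  ],
)

```text
time: 19.75
tcp_pos: [0.5127, 0.0914, 0.0803]
tool_rot: [3.141, -0.001, 0.035]
ft_force: [-0.1, 1.2, 0.6]
gripper_width: -0.0001
gripper_force: 0.0
```

Call:
servo_tool(
  commands=[
    {"slide":[-0.6,0.7,0.2],"dr":[0,0,0],"fingers":0},
    {"slide":[-0.6,0.7,0],"dr":[0,0,0],"fingers":0},
    {"slide":[-0.6,0.7,0],"dr":[0,0,0],"fingers":0},
    {"slide":[-0.6,0.7,0],"dr":[0,0,0],"fingers":0},
    {"slide":[-0.1,0.7,0],"dr":[0,0,0],"fingers":0},
    {"slide":[0,0,0],"dr":[0,0,0],"fingers":0},
    {"slide":[0,0,0],"dr":[0,0,0],"fingers":0},
    {"slide":[0,0,0],"dr":[0,0,0],"fingers":0},
  ],
)

```text
time: 20.55
tcp_pos: [0.4368, 0.1967, 0.0856]
tool_rot: [3.141, 0.0, 0.036]
ft_force: [-0.0, 0.0, -0.6]
gripper_width: 0.0002
gripper_force: 0.0
```

```bash
python3 m.py w7.png 200 60 360 180 5
```

```text
20.55 [0.4368 0.1967 0.0856] 0.036264965829233775 F [-0.007   0.0193 -0.5946]
gauge_mark 0.76 [269.0, 162.3] [0.4713 0.2051 0.0195]
pointer_tip 0.59 [275.3, 154.8] [0.4765 0.201  0.0185]
gap_jaw 0.93 [286.9, 101.6] [0.5128 0.1941 0.    ]
gap mm 4.330408804483121
```

View pics/w7.png

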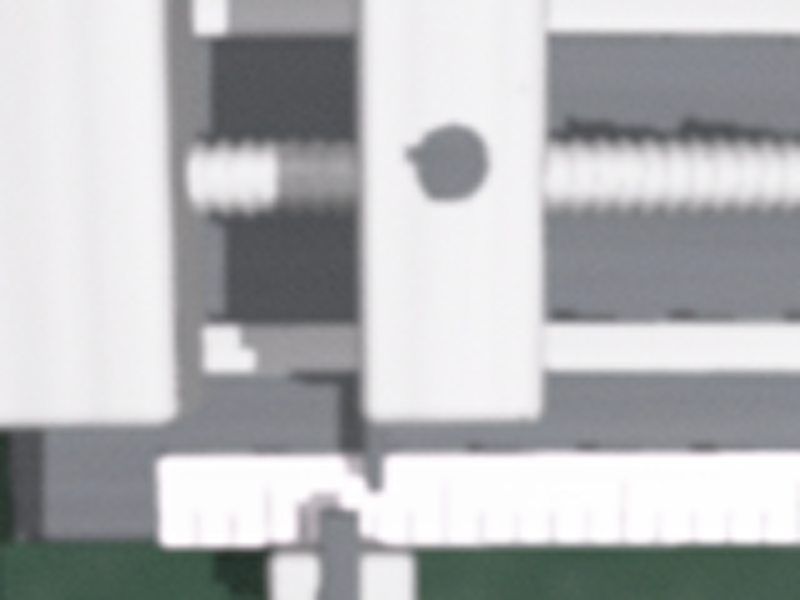

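The crop shows the pointer at x≈374, y≈485 and the tongue end at x≈338, y≈515. At 6.7 px/mm the remaining gap is about 5.1 mm, which needs about 21 mm of rim travel.

Call:
servo_tool(
  commands=[
    {"slide":[0.39,-0.665,0],"dr":[0,0,0],"fingers":0},
    {"slide":[0.39,-0.665,0],"dr":[0,0,0],"fingers":0},
    {"slide":[0.39,-0.665,0],"dr":[0,0,0],"fingers":0},
    {"slide":[0.39,-0.665,0],"dr":[0,0,0],"fingers":0},
    {"slide":[0.39,-0.665,-0.3],"dr":[0,0,0],"fingers":0},
    {"slide":[0.39,-0.665,-0.4],"dr":[0,0,0],"fingers":0},
    {"slide":[0,0,-0.4],"dr":[0,0,0],"fingers":0},
    {"slide":[0,0,0],"dr":[0,0,0],"fingers":0},
  ],
)

```text
time: 21.55
tcp_pos: [0.5053, 0.0773, 0.0508]
tool_rot: [-3.141, 0.004, 0.035]
ft_force: [-0.6, 0.3, 0.2]
gripper_width: -0.0001
gripper_force: 0.0
```

Call:
servo_tool(
  commands=[
    {"slide":[0,0,-0.2],"dr":[0,0,0],"fingers":0},
    {"slide":[0,0,-0.2],"dr":[0,0,0],"fingers":0},
    {"slide":[0,0,-0.15],"dr":[0,0,0],"fingers":0},
    {"slide":[0,0,-0.12],"dr":[0,0,0],"fingers":0},
    {"slide":[0,0,0],"dr":[0,0,0],"fingers":0},
    {"slide":[0,0,0],"dr":[0,0,0],"fingers":0},
    {"slide":[0,0,0],"dr":[0,0,0],"fingers":0},
    {"slide":[0,0,0],"dr":[0,0,0],"fingers":0},
  ],
)

```text
time: 22.35
tcp_pos: [0.5073, 0.0783, 0.0333]
tool_rot: [-3.141, -0.002, 0.037]
ft_force: [-1.1, 2.1, 7.2]
gripper_width: -0.0002
gripper_force: 3.2
```

Call:
servo_tool(
  commands=[
    {"slide":[0.14,0.005,0],"dr":[0,0,0],"fingers":0},
    {"slide":[0.14,0.005,0],"dr":[0,0,0],"fingers":0},
    {"slide":[0.14,0.005,0],"dr":[0,0,0],"fingers":0},
    {"slide":[0.14,0.005,0],"dr":[0,0,0],"fingers":0},
    {"slide":[0.14,0.005,0],"dr":[0,0,0],"fingers":0},
    {"slide":[0,0,0],"dr":[0,0,0],"fingers":0},
    {"slide":[0,0,0],"dr":[0,0,0],"fingers":0},
    {"slide":[0,0,0],"dr":[0,0,0],"fingers":0},
  ],
)

```text
time: 23.15
tcp_pos: [0.5293, 0.0791, 0.0335]
tool_rot: [-3.141, -0.004, 0.037]
ft_force: [1.5, 1.2, 5.5]
gripper_width: 0.0
gripper_force: 2.9
```

Call:
servo_tool(
  commands=[
    {"slide":[0,0,0.2],"dr":[0,0,0],"fingers":0},
    {"slide":[0,0,0.4],"dr":[0,0,0],"fingers":0},
    {"slide":[0,0,0.6],"dr":[0,0,0],"fingers":0},
    {"slide":[-0.6,0.7,0.6],"dr":[0,0,0],"fingers":0},
    {"slide":[-0.6,0.7,0],"dr":[0,0,0],"fingers":0},
    {"slide":[-0.6,0.7,0],"dr":[0,0,0],"fingers":0},
    {"slide":[-0.6,0.7,0],"dr":[0,0,0],"fingers":0},
    {"slide":[-0.6,0.7,0],"dr":[0,0,0],"fingers":0},
  ],
)

```text
time: 23.95
tcp_pos: [0.4368, 0.1842, 0.0871]
tool_rot: [3.141, -0.0, 0.037]
ft_force: [-0.1, -0.7, 0.7]
gripper_width: -0.0002
gripper_force: 0.0
```

Call:
servo_tool(
  commands=[
    {"slide":[0,0.5,0],"dr":[0,0,0],"fingers":0},
    {"slide":[0,0,0],"dr":[0,0,0],"fingers":0},
    {"slide":[0,0,0],"dr":[0,0,0],"fingers":0},
    {"slide":[0,0,0],"dr":[0,0,0],"fingers":0},
    {"slide":[0,0,0],"dr":[0,0,0],"fingers":0},
    {"slide":[0,0,0],"dr":[0,0,0],"fingers":0},
    {"slide":[0,0,0],"dr":[0,0,0],"fingers":0},
    {"slide":[0,0,0],"dr":[0,0,0],"fingers":0},
  ],
)

```text
time: 24.75
tcp_pos: [0.4378, 0.1983, 0.0864]
tool_rot: [3.141, 0.0, 0.036]
ft_force: [0.3, -0.4, -0.9]
gripper_width: -0.0001
gripper_force: 0.0
```

```bash
python3 m.py w8.png 230 110 310 170 10
```

```text
24.75 [0.4378 0.1983 0.0864] 0.03636750668187627 F [ 0.3209 -0.3919 -0.9145]
pointer_tip 0.96 [269.6, 159.1] [0.4743 0.2064 0.0185]
gap_jaw 0.58 [281.8, 105.1] [0.5113 0.1992 0.    ]
```

View pics/w8.png

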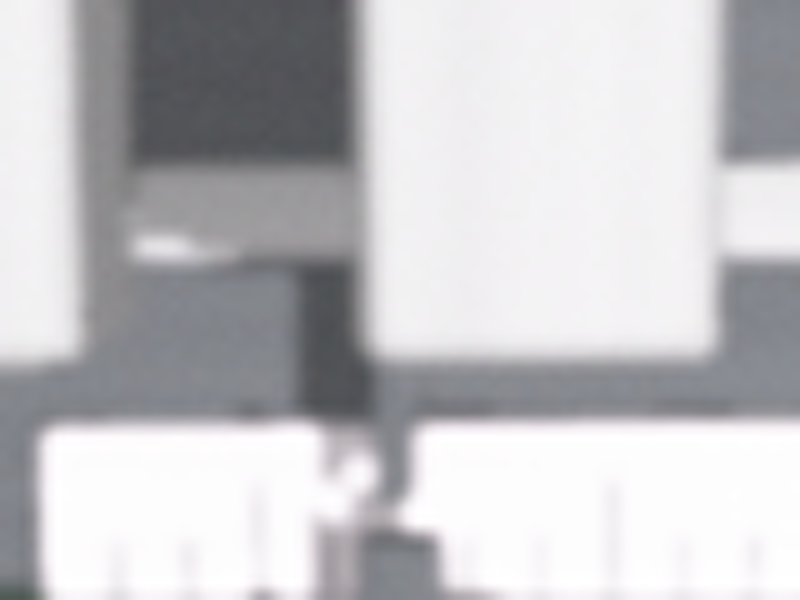

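The pointer (centre x≈396, y≈470) now stands opposite the tongue (centre x≈400, y≈550), within about 0.3 mm. A numeric check from edge profiles will confirm it.

```bash
python3 - <<'E'
from h import *
o=status.get_obs(); p=viewer.read_camera('wrist'); g=cv2.cvtColor(p['image'],cv2.COLOR_RGB2GRAY).astype(int); T=T_of(p,o)
for r in range(153,176): print(r,g[r,258:282])
E
```

```text
153 [251 252 249 234 196 173 171 173 168 154 136 133 143 180 231 249 252 252
 252 252 252 251 252 252]
154 [253 253 253 243 211 185 186 189 190 171 145 132 146 192 241 253 253 253
 253 253 253 253 253 253]
155 [252 253 252 242 212 188 192 213 224 198 157 135 146 192 241 253 253 253
 252 252 253 253 253 252]
156 [252 252 252 244 216 192 208 234 245 229 171 137 145 194 240 252 253 252
 252 252 252 252 252 252]
157 [253 253 252 249 232 216 226 244 250 234 174 137 146 195 242 253 253 253
 253 253 253 253 253 253]
158 [253 253 253 252 249 241 240 244 244 224 166 137 152 202 244 253 253 253
 253 253 253 253 253 253]
159 [253 253 253 253 252 251 243 230 216 191 161 151 175 221 247 253 253 253
 253 253 253 253 253 253]
160 [253 253 253 252 250 248 240 215 192 179 169 178 214 241 252 253 253 253
 253 253 253 253 253 253]
161 [253 253 252 248 235 232 227 203 187 178 178 194 233 250 253 253 253 253
 253 253 253 253 253 253]
162 [253 253 252 244 217 200 198 188 171 161 159 175 213 237 243 246 249 252
 253 253 253 253 253 253]
163 [253 253 252 243 202 174 177 172 153 128 123 130 150 169 176 188 2
[... 568 characters left out ...]
 175 148 149 145 133 128 131 133 134 136 136 135 147 167
 177 183 194 212 230 241]
170 [147 164 172 163 145 133 132 125 121 121 129 133 134 136 135 132 129 131
 137 140 142 152 165 181]
171 [143 153 158 157 155 155 151 135 120 123 130 133 131 133 134 133 132 144
 155 160 158 158 161 162]
172 [183 194 198 197 199 199 192 165 135 124 129 131 135 133 135 137 152 177
 198 204 206 205 205 206]
173 [216 227 228 227 229 229 225 191 144 124 128 131 132 135 136 141 165 202
 227 231 232 232 232 232]
174 [228 235 237 238 238 238 232 204 151 126 129 132 134 132 135 145 172 216
 236 239 239 239 240 240]
175 [230 237 238 238 239 238 234 207 151 125 128 132 132 134 137 141 172 218
 236 240 240 239 240 241]
```

```bash
python3 -c "
from rig import manip
print(manip.close_job())"
```

```text
the job is handed in; nothing more can be done
None
```

I rolled the gap setter's wheel until the jaw's pointer stood opposite the mark clip's tongue, within about 0.3 mm by the camera; the hand is clear, and the job was handed in at about 25 s.

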